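# Sweep the loose support pillars off the test cassette into the parts tray

## Task

The test cassette is being changed over, and four brass hex support pillars lie loose on its green top plate. With your fingertips, sweep all four along the plate and over its side edge into the open parts tray standing there; do not pick up or carry any of them. Leave the three components standing on the plate where they are.

Things in the scene. Friction and masses are not known exactly. Their poses are not given: they have to be found in the camera images.
- cassette: Test cassette, fixed: a black box under a flat, rimless, pale green plate, top 70 mm above the table, 320 mm along its x, 380 mm along its y, 10 mm thick, overhanging the box 22 mm on both y sides. Origin at table height under the plate's centre; x points away from the robot. A probe block and two guide posts (44 mm tall) take up the rear strip, from 95 mm behind the centre: keep off it.
- plate (a point): Middle of the row of three standing components, on the plate's top face, about 52 mm before the plate's centre, same axes as the cassette. Two pillars lie 45 to 80 mm before this row and two as far behind it, in each case one in the left half and one in the right half. The rest of the plate before the probe block is bare.
- tray: Open, empty black parts tray, fixed, 240 mm along its x, 140 mm along its y, 48 mm high, walls 4 mm. Origin under its centre at table height; axes parallel to the cassette's. It stands against one y side of the cassette, either one, about 15 mm under the overhang: what is pushed over that edge falls in. A closed grey case of the same size stands at the other side.
- pillar1: Brass hexagonal support pillar lying loose on the green plate at any heading, 12 mm across flats and 35 mm long, about 30 g, one of four alike. Origin at its centre, 6 mm above the plate while it lies there; x along its length. It slides when pushed and may turn or roll over a flat.
- pillar2: Brass hexagonal support pillar lying loose on the green plate at any heading, 12 mm across flats and 35 mm long, about 30 g, one of four alike. Origin at its centre, 6 mm above the plate while it lies there; x along its length. It slides when pushed and may turn or roll over a flat.
- pillar3: Brass hexagonal support pillar lying loose on the green plate at any heading, 12 mm across flats and 35 mm long, about 30 g, one of four alike. Origin at its centre, 6 mm above the plate while it lies there; x along its length. It slides when pushed and may turn or roll over a flat.
- pillar4: Brass hexagonal support pillar lying loose on the green plate at any heading, 12 mm across flats and 35 mm long, about 30 g, one of four alike. Origin at its centre, 6 mm above the plate while it lies there; x along its length. It slides when pushed and may turn or roll over a flat.
- capacitor: Black round capacitor standing loose on the plate, 25 mm in diameter, 40 mm high. Leave it. Origin at the centre of its underside.
- transformer: Small transformer with yellow tape standing loose on the plate, 24 by 28 mm, 28 mm high. Leave it. Origin at the centre of its underside.
- heatsink: Finned bare aluminium heat sink standing loose on the plate, 30 mm along its x by 16 mm, 25 mm high. Leave it. Origin at the centre of its underside.

How it is judged:
By the outcome, as a careful person would: the job done as asked, in the order asked, and still so for the second after the job is handed in, with the robot touching nothing.
It also fails if it takes over 72 s, if anything falls off the work surface, if the arm or the gripper's body presses on something with over 40 N, if the wrist force passes 120 N, or if a joint passes its speed limit or range.

## Robot

A 7-joint arm with a two-finger parallel gripper is mounted at the origin on the work surface. World frame = base frame: x ahead of the robot, y to its left, z up, the work surface at z = 0. Lengths are in mm, angles in rad, forces in N, time in s.
With the tool pointing down it reaches from about 425 to 950 mm from the base axis. Payload 4.7 kg.
Tool frame: the origin (TCP) lies midway between the tips of the shut fingers; the grasp point (between the pads) lies r.pinch_z behind it (r.pinch_z is the distance from the TCP to the grasp point, in mm); z points along the fingers, y is the line along which they close (so a half turn about z gives the same grasp; the last joint's range is limited). The gripper opens to 85 mm and grips with 20 to 120 N. Pads are 22 mm wide; open, the fingers measure 114 mm over their backs; the gripper's body (76 mm by 85 mm) begins 54 mm behind the grasp point. The pads swing forward as they close: fully open they stand 13 mm farther back than shut.
Start: joints at [-1.213, 0.469, -0.049, 1.532, 0.024, 1.141, -0.082], TCP at [254.59, 625.166, 231.335] pointing down, gripper open.
Joint ranges: [-2.59, 2.59], [-0.33, 1.99], [-1.39, 1.29], [0.1, 2.45], [-1.04, 4.18], [0.21, 1.99], [-2.66, 2.66]. Speed limits (rad/s): [2.57, 2.57, 3.14, 3.14, 3.14, 3.14, 3.14].

## Interface

Orientations are given as a unit quaternion [w, x, y, z].
In Python, from bench import r, viewer, job gives the robot as it stands. The module is installed in compiled form; this text tells all that it offers.
- The arm moves only by the tool arm_command, never from a script. Its argument "moves" is a list of rows, each a list of 3 entries, a list of its own where there are three numbers: the shift along the tool's x, y, z in mm, then the turn, a rotation vector about the tool's x, y, z in rad, then the finger opening in mm, from 0 to 85.4. In form: [[[x, y, z], [rx, ry, rz], claw], ...]. A call has 1 to 12 rows; each row is the pose to reach, as a shift and turn from the pose commanded when the call began, along the tool's axes at that moment; what a row does not reach only later rows make up. A row lasts 1/12 s, in which the tool goes at most 41.7 mm and 7.16 degrees, less where a joint would pass 70% of its speed; a pose out of reach is approached as far as the arm can. A call with a gripper value outside its range is refused whole. The fingers move at their own pace and stop on an object; the grip force is fixed at half the most. Time passes only in rows, so rows that repeat a pose let the fingers close. It gives the time, the measured TCP pose, the force, the opening and the grip force at its end, in the units of the state.
- r.observe(): the state, without advancing time (a new reading comes with each control period).
- viewer.get_image(name): name is "scene" or "side" or "wrist"; returns (picture, depth): 384x512x3 uint8, red, green, blue; 384x512 float32, mm along the optical axis (not along the pixel's ray), 0 where there is no reading.
- viewer.camera_params(name): a dict with "mtx" (3x3 intrinsics, pixels), "dist_coeffs" ([k1, k2, p1, p2, k3] as OpenCV has them; the pictures are not rectified), "rvec" (rotation vector, rad) and "tvec" (3), from world to camera coordinates, as OpenCV has them. Camera axes: x right, y down, z forward; pixel columns grow to the right and rows downward; lengths in mm; the calibration is good to about 2 mm. A picture is of the moment at which its call begins: read the wrist's pose just before it. camera_params takes no time and is no camera call; for the wrist camera it gives the pose at the moment of the call.
- job.hand_in(): hands the job in; it is judged then, once.
The state is a dict: "time": time; "q": joint angles; "joint_vel": joint speeds; "tau": joint torques, N m; "tcp_pos": TCP position; "orientation": TCP orientation; "force": force on the tool from outside, world axes, zero at the start; "moment": the same for the moment, N m; "finger_gap": opening from 0.0 (shut) to 1.0 (fully open); "finger_force": force on a finger pad.
Only numpy, scipy, OpenCV 4.12 (cv2) and the standard library are available. Lean on these libraries where they do the work, as an engineer would, in place of code of your own. Each camera call takes 0.05 s, during which the arm holds its last target. There are 200 camera calls.

## Working session

There is one attempt and no reset: what is moved stays moved. The work goes in short steps, Python scripts to look and compute and a tool call to move; the robot and the scene stay as the last step left them, time stands still between calls to the robot, and variables do not carry over. Pictures are saved under pics/ and viewed, at most 10 in all, crops included, and the job is handed in when it is done.

Besides the shell and the picture viewer there is one more tool, called after "Call:" by a JSON object that holds its "fn" and its "kwargs". arm_command: Moves the arm, as the interface text tells. Its arguments: {"type":"object","properties":{"moves":{"type":"array"}},"required":["moves"]}

```bash
mkdir -p pics; ls
python3 - <<'E'
from bench import r,viewer
import cv2,numpy as np
s=r.observe();print(s,r.pinch_z)
for n in("scene","side"):
    p,d=viewer.get_image(n);cv2.imwrite(f"pics/{n}0.png",p[:,:,::-1]);np.savez(f"{n}0.npz",p=p,d=d)
    c=viewer.camera_params(n);print(n,c)
E
```

```text
pics
{'time': 0.0, 'q': array([-1.21286119,  0.46946506, -0.04856143,  1.53373705,  0.02409598,
        1.14101515, -0.08230996]), 'joint_vel': array([-0.00120379,  0.00028716, -0.00017191, -0.00124357, -0.00052224,
       -0.00216982,  0.00159968]), 'tau': array([ 7.37279515e-04, -5.10299134e+01, -4.65085928e-02, -2.37720519e+01,
        1.06095232e-02,  7.33128487e-03,  7.53637419e-08]), 'tcp_pos': array([254.4287892 , 624.55274966, 230.22715554]), 'orientation': array([-1.52246552e-04,  1.92218151e-01,  9.81351692e-01, -1.00818026e-03]), 'force': array([ 0.24419182, -0.1473023 ,  0.56370467]), 'moment': array([-0.0230999 , -0.01325823, -0.04227909]), 'finger_force': 0.0, 'finger_gap': 1.0002422954167978} 18.700000000000003
scene {'mtx': array([[473.88021276,   0.        , 257.02650003],
       [  0.        , 473.88021276, 193.00204251],
       [  0.        ,   0.        ,   1.        ]]), 'dist_coeffs': array([-0.05142663,  0.        ,  0.        ,  0.        ,  0.        ]), 'rvec': array([ 1.9330844 ,  1.62300608, -0.61372039]), 'tvec': array([ -98.60182799, -332.16279598, 1249.51650679])}
side {'mtx': array([[453.96987188,   0.        , 256.23732649],
       [  0.        , 453.96987188, 191.83236916],
       [  0.        ,   0.        ,   1.        ]]), 'dist_coeffs': array([-0.1233505,  0.       ,  0.       ,  0.       ,  0.       ]), 'rvec': array([ 2.03895907, -0.74621196,  0.38966278]), 'tvec': array([-418.99311066,  260.00910588,  522.52846266])}
```

View pics/scene0.png

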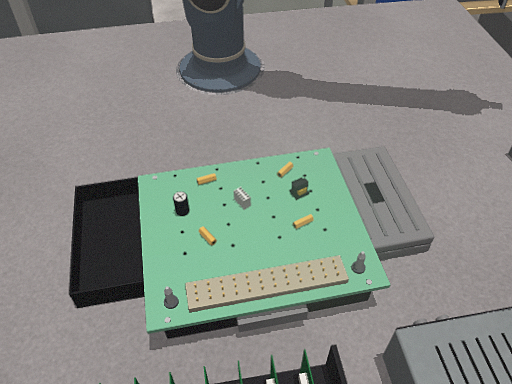

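View pics/side0.png

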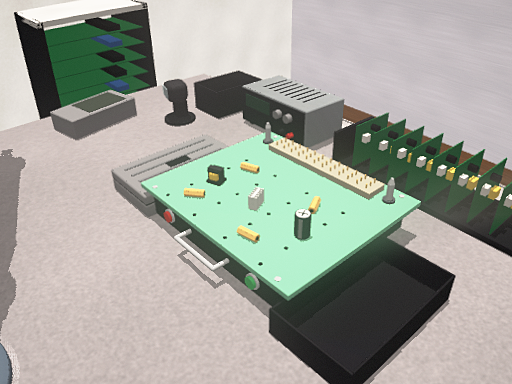

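The scene view has the robot at the top. The tray is at image left (about 105,240) and the closed case at right (385,200). Pillars are at about (206,179), (286,169), (207,236) and (303,221). The capacitor is at (181,204), the heat sink at (242,197) and the transformer at (300,187). The side view agrees.

```bash
cat > h.py <<'E'
import cv2,numpy as np
from bench import r,viewer
from scipy.spatial.transform import Rotation as R
def rays(n,uv):
    c=viewer.camera_params(n);Rm=cv2.Rodrigues(c["rvec"])[0]
    x=cv2.undistortPoints(np.float64(uv).reshape(-1,1,2),c["mtx"],c["dist_coeffs"])[:,0]
    return -Rm.T@c["tvec"],np.c_[x,np.ones(len(x))]@Rm
def plane(n,uv,z):
    o,d=rays(n,uv);return o+d*((z-o[2])/d[:,2])[:,None]
def cloud(n,d):
    v,u=np.mgrid[:384,:512];o,q=rays(n,np.c_[u.ravel(),v.ravel()])
    return (o+q*d.reshape(-1,1)).reshape(384,512,3)
def masks(p):
    h=cv2.cvtColor(p,cv2.COLOR_RGB2HSV)
    return cv2.inRange(h,(10,120,110),(28,255,255)),cv2.inRange(h,(55,50,90),(90,255,255))
def pillars(n,p,z=76.5):
    out=[]
    for c in cv2.findContours(masks(p)[0],0,2)[0]:
        if cv2.contourArea(c)<25: continue
        w=plane(n,c[:,0],z);m=cv2.moments(c)
        ctr=plane(n,[[m["m10"]/m["m00"],m["m01"]/m["m00"]]],z)[0]
        rc=cv2.minAreaRect(np.float32(w[:,:2]));b=cv2.boxPoints(rc)
        e=b[1]-b[0],b[2]-b[1];e=max(e,key=np.linalg.norm)
        out.append((ctr[:2].round(0),np.degrees(np.arctan2(e[1],e[0])).round(0),np.round(rc[1])))
    return out
E
python3 - <<'E'
from h import *
for n in("scene","side"):
    f=np.load(n+"0.npz");p,d=f["p"],f["d"];X=cloud(n,d)
    for o in pillars(n,p):print(n,*o)
    g=masks(p)[1];c=max(cv2.findContours(g,0,2)[0],key=cv2.contourArea)
    m=np.zeros_like(g);cv2.drawContours(m,[c],-1,255,-1)
    gp=X[(g>0)&(m>0)];print("plate z",np.median(gp[:,2]))
    w=plane(n,c[:,0],70);rc=cv2.minAreaRect(np.float32(w[:,:2]));print("plate",rc,cv2.boxPoints(rc).round())
    a=cv2.approxPolyDP(cv2.convexHull(c),6,True)[:,0];print(a.tolist(),plane(n,a,70).round(0)[:,:2].tolist())
    t=((X[...,2]>85)&(X[...,2]<150)&(m>0)).astype(np.uint8)
    k,l,s,_=cv2.connectedComponentsWithStats(t)
    for i in range(1,k):
        if s[i,4]>12:
            q=X[l==i];print("comp",s[i].tolist(),q.mean(0).round(),q.min(0).round(),q.max(0).round())
    t=((X[...,2]>38)&(X[...,2]<53)).astype(np.uint8);k,l,s,_=cv2.connectedComponentsWithStats(t)
    for i in range(1,k):
        if s[i,4]>150:q=X[l==i];print("h48",s[i].tolist(),q.min(0).round(),q.max(0).round())
E
```

```text
scene [596. -90.] 31.0 [39. 11.]
scene [595.  77.] -69.0 [12. 37.]
scene [527.  91.] -67.0 [ 9. 21.]
scene [467. -77.] -78.0 [15. 35.]
scene [467.  74.] -52.0 [12. 38.]
plate z 69.96855596474745
plate ((585.1969604492188, -10.531173706054688), (323.6224670410156, 379.5758972167969), 1.829088807106018) [[ 417.  174.]
 [ 430. -205.]
 [ 753. -195.]
 [ 741.  184.]]
[[389, 285], [147, 331], [138, 176], [329, 148]] [[738.0, 181.0], [749.0, -194.0], [431.0, -204.0], [420.0, 173.0]]
comp [292, 178, 16, 16, 186] [529.  85.  94.] [512.  72.  85.] [540.  99. 100.]
comp [234, 187, 17, 18, 167] [533. -19.  92.] [514. -32.  85.] [549.  -6.  97.]
comp [173, 192, 16, 19, 243] [ 537. -126.  103.] [ 521. -138.   85.] [ 544. -113.  113.]
comp [356, 251, 10, 15, 102] [701. 141. 101.] [695. 137.  85.] [705. 148. 115.]
comp [164, 286, 10, 16, 108] [ 711. -156.  102.] [ 705. -162.   85.] [ 715. -150.  116.]
h48 [194, 54, 51, 17, 270] [  6. -65.  38.] [71. 63. 53.]
h48 [332, 147, 102, 104, 5793] [409. 183.  38.] [653. 304.  53.]
h48 [69, 177, 75, 120, 1049] [ 410. -329.   38.] [ 655. -202.   51.]
h48 [236, 
[... 927 characters left out ...]
131.  102.] [ 518. -139.   85.] [ 542. -114.  111.]
h48 [374, 0, 138, 29, 409] [2386.  348.   38.] [2424. 1162.   53.]
h48 [22, 32, 130, 37, 1317] [ 537. 1131.   38.] [ 960. 1456.   53.]
h48 [206, 77, 43, 13, 189] [819. 505.  38.] [940. 557.  53.]
h48 [50, 89, 85, 37, 1417] [410. 583.  38.] [627. 733.  53.]
h48 [194, 90, 48, 15, 244] [777. 441.  38.] [863. 558.  53.]
h48 [243, 103, 100, 34, 545] [814. 149.  38.] [953. 381.  53.]
h48 [112, 135, 117, 66, 2432] [408. 156.  38.] [650. 304.  52.]
h48 [426, 173, 28, 19, 154] [ 829. -173.   38.] [ 902. -158.   53.]
h48 [469, 191, 31, 22, 158] [ 827. -263.   38.] [ 918. -248.   53.]
h48 [154, 197, 302, 183, 2666] [ 408. -330.   38.] [653. 150.  50.]
```

Call:
{"fn": "arm_command", "kwargs": {"moves": [[[-388,-301,61],[0,0,1.152],8],[[-388,-301,61],[0,0,1.152],8],[[-388,-301,61],[0,0,1.152],8],[[-388,-301,61],[0,0,1.152],8],[[-388,-301,61],[0,0,1.152],8],[[-388,-301,61],[0,0,1.152],8],[[-388,-301,61],[0,0,1.152],8],[[-388,-301,61],[0,0,1.152],8],[[-388,-301,61],[0,0,1.152],8],[[-388,-301,61],[0,0,1.152],8],[[-388,-301,61],[0,0,1.152],8],[[-388,-301,61],[0,0,1.152],8]]}}

```text
time: 1.1
tcp_pos: [501.1, 197.2, 169.9]
orientation: [0.0, 0.696, 0.718, -0.0]
force: [1.3, 0.3, 0.4]
finger_gap: 0.095
finger_force: 0.0
```

Call:
{"fn": "arm_command", "kwargs": {"moves": [[[-234,-44,0],[0,0,0],8],[[-234,-44,0],[0,0,0],8],[[-234,-44,0],[0,0,0],8],[[-234,-44,0],[0,0,0],8],[[-234,-44,0],[0,0,0],8],[[-234,-44,0],[0,0,0],8],[[-234,-44,0],[0,0,0],8],[[-234,-44,25],[0,0,0],8],[[-234,-44,50],[0,0,0],8],[[-234,-44,70],[0,0,0],8],[[-234,-44,80],[0,0,0],8],[[-234,-44,80],[0,0,0],8]]}}

```text
time: 2.1
tcp_pos: [462.2, -34.8, 88.3]
orientation: [-0.002, 0.696, 0.718, -0.002]
force: [-0.8, -0.3, -0.0]
finger_gap: 0.095
finger_force: 0.0
```

Run:
```python
from h import *
s=r.observe();print(s["tcp_pos"],s["force"])
ps=[viewer.get_image(n)[0] for n in("scene","side")]
cv2.imwrite("pics/a1.png",np.hstack([ps[0][100:340,60:440],ps[1][110:350,120:500]])[:,:,::-1])
```

```text
[462.24607698 -34.81671599  88.33962455] [-0.80669639 -0.30043775 -0.03764857]
```

View pics/a1.png

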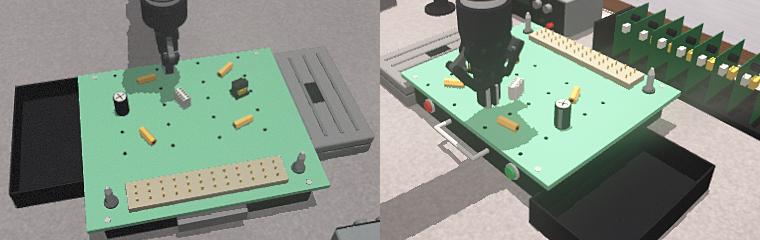

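The fingers stand behind the front right pillar (scene crop 148,78). Before lowering I'll check the gripper linkage width at component height.

Run:
```python
from h import *
for n in("scene","side"):
    p,d=viewer.get_image(n);X=cloud(n,d);z=X[...,2]
    for a in range(88,180,10):
        q=X[(z>a)&(z<a+10)&(abs(X[...,0]-462)<47+ (30 if a>115 else 0))&(abs(X[...,1]+35)<60)]
        if len(q):print(n,a-88,len(q),q[:,:2].min(0).round(),q[:,:2].max(0).round())
```

```text
scene 0 20 [459. -46.] [482. -24.]
scene 10 48 [460. -45.] [484. -23.]
scene 20 39 [474. -45.] [484. -25.]
scene 30 8 [460. -46.] [485. -27.]
scene 40 7 [479. -47.] [501. -32.]
scene 50 33 [473. -47.] [508. -22.]
scene 60 45 [458. -51.] [513. -17.]
scene 70 78 [460. -51.] [521. -17.]
scene 80 62 [479. -51.] [528. -18.]
scene 90 182 [457. -54.] [530. -14.]
side 0 49 [450. -47.] [481. -28.]
side 10 128 [447. -48.] [484. -28.]
side 20 127 [446. -48.] [484. -30.]
side 30 134 [446. -47.] [482. -29.]
side 40 131 [430. -49.] [500. -29.]
side 50 311 [423. -50.] [509. -22.]
side 60 257 [416. -53.] [513. -19.]
side 70 341 [409. -53.] [521. -18.]
side 80 359 [403. -53.] [527. -27.]
side 90 519 [401. -56.] [527. -23.]
```

Call:
{"fn": "arm_command", "kwargs": {"moves": [[[0,1,10],[0,0,0],8],[[0,1,16],[0,0,0],8],[[-8,1,16],[0,0,0],8],[[-17,1,16],[0,0,0],8],[[-26,1,16],[0,0,0],8],[[-35,1,16],[0,0,0],8],[[-44,1,16],[0,0,0],8],[[-53,1,16],[0,0,0],8],[[-62,1,16],[0,0,0],8],[[-71,1,16],[0,0,0],8],[[-80,1,16],[0,0,0],8],[[-80,1,16],[0,0,0],8]]}}

```text
time: 3.3
tcp_pos: [467.5, -117.5, 74.4]
orientation: [0.001, 0.697, 0.717, -0.0]
force: [0.6, 0.1, 0.3]
finger_gap: 0.092
finger_force: 0.0
```

```bash
cat > look.py <<'E'
from h import *
s=r.observe();t=s["tcp_pos"];f=lambda x,y:np.round([.9995*x+.032*y,-.032*x+.9995*y])
print("t",s["time"],"TCP XY",f(*t[:2]),t[2],s["force"].round(1))
for n in("scene","side"):
    for c,a,w in pillars(n,viewer.get_image(n)[0]):
        if 400<c[0]<760 and c[1]<200: print(n,f(*c),"heading",a,w)
E
python3 look.py
```

```text
t 3.3 TCP XY [ 464. -132.] 74.4402932307652 [0.6 0.1 0.3]
scene [ 593. -109.] heading 31.0 [40. 11.]
scene [597.  58.] heading -69.0 [12. 37.]
scene [530.  74.] heading -67.0 [ 8. 21.]
scene [ 462. -162.] heading -85.0 [15. 34.]
scene [469.  59.] heading -52.0 [12. 38.]
side [ 461. -161.] heading -85.0 [16. 44.]
side [ 591. -112.] heading 29.0 [46. 12.]
side [467.  54.] heading -48.0 [16. 37.]
side [526.  76.] heading 55.0 [30. 16.]
```

Call:
{"fn": "arm_command", "kwargs": {"moves": [[[-9,0,0],[0,0,0],8],[[-18,0,0],[0,0,0],8],[[-27,0,0],[0,0,0],8],[[-36,0,0],[0,0,0],8],[[-45,0,0],[0,0,0],8],[[-54,0,0],[0,0,0],8],[[-63,0,0],[0,0,0],8],[[-72,0,0],[0,0,0],8],[[-80,0,0],[0,0,0],8],[[-87,0,0],[0,0,0],8],[[-94,0,0],[0,0,0],8],[[-94,0,0],[0,0,0],8]]}}

```text
time: 4.4
tcp_pos: [470.5, -210.9, 74.4]
orientation: [0.001, 0.696, 0.718, -0.0]
force: [-0.6, 0.5, -0.5]
finger_gap: 0.088
finger_force: 0.0
```

```bash
python3 look.py
```

```text
t 4.4 TCP XY [ 463. -226.] 74.39050362426916 [-0.6  0.5 -0.5]
scene [ 593. -109.] heading 29.0 [40. 12.]
scene [597.  58.] heading -69.0 [12. 37.]
scene [ 524. -241.] heading 89.0 [32. 15.]
scene [530.  74.] heading -67.0 [ 9. 21.]
scene [469.  58.] heading -51.0 [12. 37.]
side [ 420. -287.] heading 90.0 [36. 14.]
side [467.  54.] heading -48.0 [16. 37.]
side [526.  76.] heading 55.0 [30. 16.]
side [593.  55.] heading -64.0 [18. 40.]
```

Call:
{"fn": "arm_command", "kwargs": {"moves": [[[0,0,-40],[0,0,0],8],[[0,0,-80],[0,0,0],8],[[20,20,-90],[0,0,0],8],[[151,129,-90],[0,0,0],8],[[151,129,-90],[0,0,0],8],[[151,129,-90],[0,0,0],8],[[151,129,-90],[0,0,0],8],[[151,129,-90],[0,0,0],8],[[151,129,-60],[0,0,0],8],[[151,129,-30],[0,0,0],8],[[151,129,-10],[0,0,0],8],[[151,129,0],[0,0,0],8]]}}

```text
time: 5.5
tcp_pos: [592.3, -53.0, 71.3]
orientation: [-0.002, 0.695, 0.719, -0.002]
force: [-0.0, 0.4, 0.0]
finger_gap: 0.097
finger_force: 0.0
```

Call:
{"fn": "arm_command", "kwargs": {"moves": [[[0,0,0],[0,0,0],8],[[-9,0,0],[0,0,0],8],[[-18,0,0],[0,0,0],8],[[-27,0,0],[0,0,0],8],[[-36,0,0],[0,0,0],8],[[-45,0,0],[0,0,0],8],[[-54,0,0],[0,0,0],8],[[-63,0,0],[0,0,0],8],[[-72,0,0],[0,0,0],8],[[-80,0,0],[0,0,0],8],[[-80,0,0],[0,0,0],8]]}}

```text
time: 6.42
tcp_pos: [598.0, -136.4, 75.4]
orientation: [0.001, 0.697, 0.718, 0.001]
force: [0.6, 0.4, 1.5]
finger_gap: 0.092
finger_force: 0.4
```

```bash
python3 look.py
```

```text
t 6.4167 TCP XY [ 593. -155.] 75.40908009111256 [0.6 0.4 1.5]
scene [ 602. -173.] heading 3.0 [30. 12.]
scene [597.  58.] heading -69.0 [12. 37.]
scene [ 523. -242.] heading 90.0 [33. 16.]
scene [530.  74.] heading -63.0 [ 8. 21.]
scene [469.  59.] heading -52.0 [12. 37.]
side [ 420. -287.] heading -90.0 [14. 36.]
side [ 593. -172.] heading 2.0 [47. 15.]
side [467.  54.] heading -48.0 [16. 37.]
side [526.  76.] heading 55.0 [30. 16.]
side [593.  55.] heading -64.0 [18. 40.]
```

Call:
{"fn": "arm_command", "kwargs": {"moves": [[[-9,0,0],[0,0,0],8],[[-18,0,0],[0,0,0],8],[[-27,0,0],[0,0,0],8],[[-36,0,0],[0,0,0],8],[[-45,0,0],[0,0,0],8],[[-54,0,0],[0,0,0],8],[[-62,0,0],[0,0,0],8],[[-68,0,0],[0,0,0],8],[[-73,0,0],[0,0,0],8],[[-73,0,0],[0,0,0],8],[[-73,0,0],[0,0,0],8]]}}

```text
time: 7.43
tcp_pos: [599.3, -207.1, 74.1]
orientation: [-0.0, 0.696, 0.718, 0.0]
force: [0.0, 0.3, 0.7]
finger_gap: 0.095
finger_force: 0.0
```

```bash
python3 look.py
```

```text
t 7.4333 TCP XY [ 592. -226.] 74.11913075000022 [0.  0.3 0.7]
scene [ 636. -242.] heading 13.0 [38. 12.]
scene [597.  58.] heading -69.0 [12. 37.]
scene [530.  74.] heading -67.0 [ 9. 21.]
scene [469.  59.] heading -52.0 [12. 38.]
side [ 420. -287.] heading -90.0 [14. 36.]
side [ 527. -288.] heading 13.0 [41. 12.]
side [467.  54.] heading -48.0 [16. 37.]
side [526.  76.] heading 55.0 [30. 16.]
side [593.  55.] heading -64.0 [18. 40.]
```

Call:
{"fn": "arm_command", "kwargs": {"moves": [[[0,0,-40],[0,0,0],8],[[0,0,-80],[0,0,0],8],[[20,3,-90],[0,0,0],8],[[323,3,-90],[0,0,0],8],[[323,3,-90],[0,0,0],8],[[323,3,-90],[0,0,0],8],[[323,3,-90],[0,0,0],8],[[323,3,-90],[0,0,0],8],[[323,3,-90],[0,0,0],8],[[323,3,-90],[0,0,0],8],[[323,3,-90],[0,0,0],8],[[323,3,-90],[0,0,0],8]]}}

```text
time: 8.53
tcp_pos: [591.1, 122.9, 164.0]
orientation: [-0.001, 0.692, 0.722, 0.001]
force: [0.2, -0.9, -0.6]
finger_gap: 0.093
finger_force: 0.0
```

Call:
{"fn": "arm_command", "kwargs": {"moves": [[[0,0,30],[0,0,0],8],[[0,0,60],[0,0,0],8],[[0,0,80],[0,0,0],8],[[0,0,86],[0,0,0],8],[[0,0,90],[0,0,0],8],[[-9,0,90],[0,0,0],8],[[-18,0,90],[0,0,0],8],[[-27,0,90],[0,0,0],8],[[-36,0,90],[0,0,0],8],[[-45,0,90],[0,0,0],8],[[-54,0,90],[0,0,0],8],[[-54,0,90],[0,0,0],8]]}}

```text
time: 9.53
tcp_pos: [594.1, 58.7, 74.8]
orientation: [0.001, 0.697, 0.717, -0.0]
force: [-0.4, -0.6, 0.4]
finger_gap: 0.094
finger_force: 0.0
```

```bash
python3 look.py
```

```text
t 9.5333 TCP XY [596.  40.] 74.81860121993519 [-0.4 -0.6  0.4]
scene [ 636. -242.] heading 13.0 [39. 13.]
scene [605.  19.] heading -26.0 [11. 39.]
scene [ 523. -242.] heading 89.0 [33. 16.]
side [ 420. -287.] heading 89.0 [36. 14.]
side [ 524. -291.] heading 13.0 [41. 12.]
side [467.  54.] heading -48.0 [16. 37.]
side [526.  75.] heading 55.0 [30. 16.]
side [605.  17.] heading -25.0 [23. 36.]
```

Call:
{"fn": "arm_command", "kwargs": {"moves": [[[8,0,0],[0,0,0],8],[[8,10,0],[0,0,0],8],[[-1,10,0],[0,0,0],8],[[-10,10,0],[0,0,0],8],[[-19,10,0],[0,0,0],8],[[-28,10,0],[0,0,0],8],[[-37,10,0],[0,0,0],8],[[-46,10,0],[0,0,0],8],[[-55,10,0],[0,0,0],8],[[-64,10,0],[0,0,0],8],[[-73,10,0],[0,0,0],8],[[-73,10,0],[0,0,0],8]]}}

```text
time: 10.63
tcp_pos: [606.2, -13.8, 74.5]
orientation: [0.001, 0.697, 0.717, -0.0]
force: [0.6, -1.4, 0.5]
finger_gap: 0.091
finger_force: 0.0
```

```bash
python3 look.py
```

```text
t 10.6333 TCP XY [605. -33.] 74.46080796643732 [ 0.6 -1.4  0.5]
scene [ 636. -242.] heading 13.0 [39. 13.]
scene [606. -51.] heading 2.0 [39. 11.]
scene [ 524. -242.] heading 89.0 [33. 16.]
scene [530.  74.] heading -67.0 [ 9. 21.]
scene [469.  58.] heading -51.0 [12. 40.]
side [ 420. -287.] heading -90.0 [14. 36.]
side [ 523. -291.] heading 13.0 [41. 12.]
side [467.  54.] heading -48.0 [16. 37.]
side [607. -51.] heading 1.0 [45. 17.]
side [526.  76.] heading 55.0 [30. 16.]
```

Call:
{"fn": "arm_command", "kwargs": {"moves": [[[-9,0,0],[0,0,0],8],[[-18,0,0],[0,0,0],8],[[-27,0,0],[0,0,0],8],[[-36,0,0],[0,0,0],8],[[-45,0,0],[0,0,0],8],[[-54,0,0],[0,0,0],8],[[-63,0,0],[0,0,0],8],[[-72,0,0],[0,0,0],8],[[-81,0,0],[0,0,0],8],[[-90,0,0],[0,0,0],8],[[-99,0,0],[0,0,0],8],[[-108,0,0],[0,0,0],8]]}}

```text
time: 11.73
tcp_pos: [609.6, -119.5, 74.2]
orientation: [-0.0, 0.696, 0.718, 0.0]
force: [0.1, 0.1, 0.6]
finger_gap: 0.093
finger_force: 0.1
```

Call:
{"fn": "arm_command", "kwargs": {"moves": [[[-9,0,0],[0,0,0],8],[[-18,0,0],[0,0,0],8],[[-27,0,0],[0,0,0],8],[[-36,0,0],[0,0,0],8],[[-45,0,0],[0,0,0],8],[[-54,0,0],[0,0,0],8],[[-63,0,0],[0,0,0],8],[[-72,0,0],[0,0,0],8],[[-80,0,0],[0,0,0],8],[[-88,0,0],[0,0,0],8],[[-88,0,0],[0,0,0],8],[[-88,0,0],[0,0,0],8]]}}

```text
time: 12.73
tcp_pos: [612.3, -207.2, 74.1]
orientation: [-0.0, 0.696, 0.718, -0.0]
force: [-0.6, 0.5, -0.3]
finger_gap: 0.095
finger_force: 0.0
```

```bash
python3 look.py
```

```text
t 12.7333 TCP XY [ 605. -227.] 74.14186091043292 [-0.6  0.5 -0.3]
scene [ 641. -239.] heading 0.0 [39. 24.]
scene [469.  59.] heading -51.0 [12. 38.]
side [ 420. -287.] heading -90.0 [14. 36.]
side [ 534. -283.] heading 2.0 [54. 24.]
side [467.  54.] heading -48.0 [16. 37.]
side [526.  76.] heading 55.0 [30. 16.]
```

Call:
{"fn": "arm_command", "kwargs": {"moves": [[[0,0,-40],[0,0,0],8],[[0,0,-80],[0,0,0],8],[[0,0,-90],[0,0,0],8],[[323,-137,-90],[0,0,0],8],[[323,-137,-90],[0,0,0],8],[[323,-137,-90],[0,0,0],8],[[323,-137,-90],[0,0,0],8],[[323,-137,-90],[0,0,0],8],[[323,-137,-90],[0,0,0],8],[[323,-137,-90],[0,0,0],8],[[323,-137,-90],[0,0,0],8],[[323,-137,-90],[0,0,0],8]]}}

```text
time: 13.83
tcp_pos: [462.2, 117.9, 164.4]
orientation: [-0.001, 0.693, 0.721, 0.001]
force: [0.6, -0.2, 0.2]
finger_gap: 0.095
finger_force: 0.0
```

Call:
{"fn": "arm_command", "kwargs": {"moves": [[[0,0,0],[0,0,0],8],[[0,0,30],[0,0,0],8],[[0,0,60],[0,0,0],8],[[0,0,80],[0,0,0],8],[[0,0,86],[0,0,0],8],[[0,0,90],[0,0,0],8],[[-9,0,90],[0,0,0],8],[[-18,0,90],[0,0,0],8],[[-27,0,90],[0,0,0],8],[[-36,0,90],[0,0,0],8],[[-45,0,90],[0,0,0],8],[[-45,0,90],[0,0,0],8]]}}

```text
time: 14.83
tcp_pos: [466.9, 64.3, 74.9]
orientation: [0.001, 0.697, 0.717, 0.0]
force: [-0.2, 0.6, 0.5]
finger_gap: 0.093
finger_force: 0.0
```

```bash
python3 look.py
```

```text
t 14.8333 TCP XY [469.  49.] 74.87587694687977 [-0.2  0.6  0.5]
scene [ 641. -239.] heading 0.0 [40. 25.]
scene [ 523. -242.] heading 89.0 [33. 16.]
scene [530.  74.] heading -67.0 [ 9. 21.]
scene [477.  29.] heading -11.0 [ 9. 36.]
side [ 420. -287.] heading -90.0 [14. 36.]
side [ 531. -285.] heading 4.0 [55. 24.]
side [478.  28.] heading -9.0 [22. 39.]
side [525.  75.] heading 55.0 [30. 16.]
```

Call:
{"fn": "arm_command", "kwargs": {"moves": [[[-9,0,0],[0,0,0],8],[[-18,0,0],[0,0,0],8],[[-27,0,0],[0,0,0],8],[[-36,0,0],[0,0,0],8],[[-45,0,0],[0,0,0],8],[[-54,0,0],[0,0,0],8],[[-63,0,0],[0,0,0],8],[[-72,0,0],[0,0,0],8],[[-81,0,0],[0,0,0],8],[[-90,0,0],[0,0,0],8],[[-99,0,0],[0,0,0],8],[[-99,0,0],[0,0,0],8]]}}

```text
time: 15.93
tcp_pos: [469.8, -34.4, 74.3]
orientation: [0.0, 0.697, 0.717, -0.0]
force: [0.4, 0.0, 0.1]
finger_gap: 0.095
finger_force: 0.0
```

```bash
python3 look.py
```

```text
t 15.9333 TCP XY [468. -49.] 74.32952991708784 [0.4 0.  0.1]
scene [ 641. -239.] heading 0.0 [40. 25.]
scene [ 524. -242.] heading -89.0 [16. 33.]
scene [530.  74.] heading -67.0 [ 9. 21.]
scene [490. -32.] heading 86.0 [32. 15.]
side [ 420. -287.] heading -90.0 [14. 36.]
side [ 531. -285.] heading 6.0 [56. 24.]
```

The pillar has turned and slipped to the pusher's inner side. I'll lift, move back and look.

Call:
{"fn": "arm_command", "kwargs": {"moves": [[[4,-3,0],[0,0,0],8],[[4,-3,-30],[0,0,0],8],[[4,-3,-70],[0,0,0],8],[[4,-3,-90],[0,0,0],8],[[40,17,-90],[0,0,0],7],[[77,17,-90],[0,0,0],7],[[77,17,-90],[0,0,0],7]]}}

```text
time: 16.62
tcp_pos: [484.6, 54.2, 164.8]
orientation: [-0.001, 0.691, 0.722, 0.002]
force: [-1.6, -0.3, -0.3]
finger_gap: 0.082
finger_force: 0.0
```

```bash
python3 look.py
python3 - <<'E'
from h import *
ps=[];
for n in("scene","side"):
    p,d=viewer.get_image(n);ps.append(p);X=cloud(n,d);z=X[...,2]
    for lo,hi,nm in((-60,20,"sink"),(-170,-110,"cap"),(50,120,"trafo")):
        m=(z>85)&(z<113)&(X[...,0]>505)&(X[...,0]<560)&(X[...,1]>lo)&(X[...,1]<hi);q=X[m];print(n,nm,q.mean(0).round(),q.min(0).round(),q.max(0).round())
cv2.imwrite("pics/a2.png",np.hstack([cv2.resize(ps[0][150:280,60:330],None,fx=1.48,fy=1.48),cv2.resize(ps[1][130:322,180:500],None,fx=1.2,fy=1)[:192]])[:,:,::-1])
E
```

```text
t 16.6167 TCP XY [486.  39.] 164.82317576747533 [-1.6 -0.3 -0.3]
scene [ 641. -239.] heading 0.0 [40. 25.]
scene [ 524. -242.] heading 89.0 [33. 16.]
scene [530.  74.] heading -63.0 [ 8. 21.]
scene [490. -32.] heading 88.0 [33. 14.]
side [ 420. -287.] heading -90.0 [14. 36.]
side [ 531. -285.] heading 6.0 [56. 24.]
side [488. -31.] heading 88.0 [45. 14.]
side [526.  76.] heading 55.0 [30. 16.]
scene sink [533. -19.  92.] [515. -32.  85.] [549.  -6.  96.]
scene cap [ 537. -126.  104.] [ 520. -138.   85.] [ 545. -114.  113.]
scene trafo [529.  85.  94.] [513.  72.  85.] [540. 100.  99.]
side sink [528. -22.  92.] [513. -33.  85.] [546.  -6.  96.]
side cap [ 527. -131.  102.] [ 518. -140.   85.] [ 542. -115.  111.]
side trafo [522.  83.  93.] [510.  71.  85.] [539. 100.  99.]
```

View pics/a2.png

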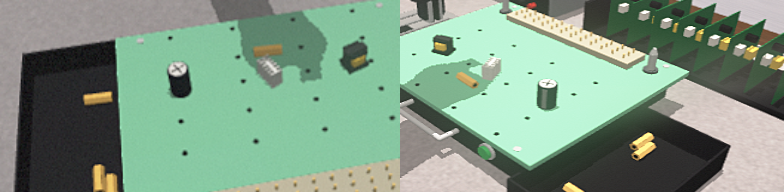

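The left crop shows three pillars in the tray, at about (97,98), (98,178) and (110,183). The last one is at (268,50), lying parallel to y just in front of the heat sink, and the components are unmoved. I'll go in behind it and push with a slight drift away from the row.

Call:
{"fn": "arm_command", "kwargs": {"moves": [[[-18,0,30],[0,0,0],7],[[-18,0,60],[0,0,0],7],[[-18,0,80],[0,0,0],7],[[-18,0,86],[0,0,0],7],[[-18,0,90],[0,0,0],7],[[-24,0,90],[0,0,0],7],[[-31,0,90],[0,0,0],7],[[-38,-1,90],[0,0,0],7],[[-45,-3,90],[0,0,0],7],[[-52,-5,90],[0,0,0],7],[[-59,-7,90],[0,0,0],7],[[-59,-7,90],[0,0,0],7]]}}

```text
time: 17.82
tcp_pos: [478.7, -15.8, 74.6]
orientation: [0.0, 0.697, 0.717, -0.0]
force: [0.3, -0.1, -0.2]
finger_gap: 0.085
finger_force: 0.0
```

```bash
python3 look.py
```

```text
t 17.8167 TCP XY [478. -31.] 74.59960249121524 [ 0.3 -0.1 -0.2]
scene [ 641. -239.] heading 0.0 [40. 25.]
scene [ 524. -242.] heading -89.0 [16. 33.]
scene [530.  74.] heading -67.0 [ 9. 21.]
scene [483. -60.] heading -86.0 [14. 34.]
side [ 420. -287.] heading 89.0 [36. 14.]
side [ 530. -285.] heading 6.0 [56. 24.]
side [482. -59.] heading -86.0 [15. 45.]
```

Call:
{"fn": "arm_command", "kwargs": {"moves": [[[-8,-2,0],[0,0,0],7],[[-16,-4,0],[0,0,0],7],[[-24,-6,0],[0,0,0],7],[[-32,-7,0],[0,0,0],7],[[-40,-8,0],[0,0,0],7],[[-48,-9,0],[0,0,0],7],[[-56,-9,0],[0,0,0],7],[[-64,-9,0],[0,0,0],7],[[-72,-9,0],[0,0,0],7],[[-80,-9,0],[0,0,0],7],[[-80,-9,0],[0,0,0],7]]}}

```text
time: 18.83
tcp_pos: [472.9, -96.1, 74.4]
orientation: [0.0, 0.697, 0.717, -0.0]
force: [0.2, 0.5, -0.0]
finger_gap: 0.084
finger_force: 0.0
```

```bash
python3 look.py
```

```text
t 18.8333 TCP XY [ 470. -111.] 74.36532359760405 [ 0.2  0.5 -0. ]
scene [ 641. -239.] heading 0.0 [40. 25.]
scene [ 524. -242.] heading 90.0 [33. 16.]
scene [530.  74.] heading -67.0 [ 9. 21.]
scene [ 474. -140.] heading 90.0 [33. 15.]
side [ 420. -287.] heading -90.0 [14. 36.]
side [ 531. -285.] heading 6.0 [56. 24.]
side [ 473. -140.] heading -89.0 [15. 44.]
side [526.  75.] heading 55.0 [30. 16.]
```

Call:
{"fn": "arm_command", "kwargs": {"moves": [[[-10,0,0],[0,0,0],7],[[-20,0,0],[0,0,0],7],[[-30,0,0],[0,0,0],7],[[-40,0,0],[0,0,0],7],[[-50,0,0],[0,0,0],7],[[-60,0,0],[0,0,0],7],[[-70,0,0],[0,0,0],7],[[-80,0,0],[0,0,0],7],[[-90,0,0],[0,0,0],7],[[-100,0,0],[0,0,0],7],[[-110,0,0],[0,0,0],7],[[-119,0,0],[0,0,0],7]]}}

```text
time: 19.93
tcp_pos: [476.6, -214.2, 74.3]
orientation: [0.0, 0.696, 0.718, -0.0]
force: [-0.5, -0.3, -1.2]
finger_gap: 0.082
finger_force: 0.0
```

Call:
{"fn": "arm_command", "kwargs": {"moves": [[[0,0,0],[0,0,0],7],[[0,0,-40],[0,0,0],7],[[0,0,-80],[0,0,0],7],[[0,0,-120],[0,0,0],7],[[0,0,-140],[0,0,0],7],[[0,0,-140],[0,0,0],7],[[0,0,-140],[0,0,0],7],[[0,0,-140],[0,0,0],7]]}}

```text
time: 20.6
tcp_pos: [475.9, -212.2, 213.3]
orientation: [-0.001, 0.695, 0.719, -0.0]
force: [-0.2, 0.9, -0.1]
finger_gap: 0.08
finger_force: 0.0
```

```bash
python3 look.py
python3 - <<'E'
from h import *
ps=[]
for n in("scene","side"):
    p,d=viewer.get_image(n);ps.append(p);X=cloud(n,d);z=X[...,2]
    for lo,hi,nm in((-60,20,"sink"),(-170,-110,"cap"),(50,120,"trafo")):
        m=(z>85)&(z<113)&(X[...,0]>505)&(X[...,0]<560)&(X[...,1]>lo)&(X[...,1]<hi);q=X[m];print(n,nm,q.mean(0).round(),q.min(0).round(),q.max(0).round())
cv2.imwrite("pics/a3.png",np.hstack([ps[0][100:340,50:430],ps[1][140:380,120:500]])[:,:,::-1])
E
```

```text
t 20.6 TCP XY [ 469. -227.] 213.28251161643027 [-0.2  0.9 -0.1]
scene [ 641. -239.] heading 0.0 [40. 25.]
scene [ 549. -237.] heading -50.0 [14. 34.]
scene [ 524. -242.] heading -89.0 [14. 31.]
side [ 420. -288.] heading -89.0 [14. 36.]
side [ 445. -284.] heading -47.0 [16. 31.]
side [ 530. -285.] heading 6.0 [56. 24.]
side [526.  76.] heading 55.0 [30. 16.]
scene sink [532. -19.  92.] [514. -33.  85.] [549.  -6.  97.]
scene cap [ 537. -126.  103.] [ 521. -138.   86.] [ 545. -114.  113.]
scene trafo [529.  85.  95.] [512.  71.  85.] [540. 100. 100.]
side sink [528. -22.  92.] [513. -34.  85.] [547.  -5.  96.]
side cap [ 527. -131.  102.] [ 518. -139.   85.] [ 542. -114.  112.]
side trafo [522.  83.  94.] [511.  71.  85.] [539. 101.  98.]
```

View pics/a3.png

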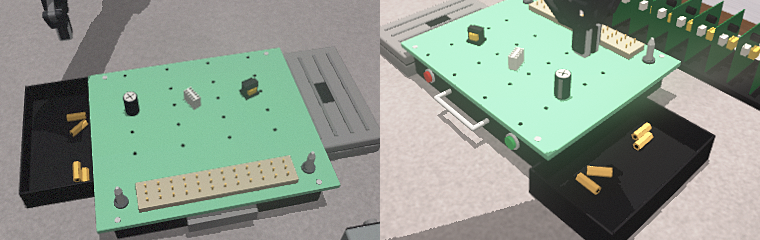

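All four pillars lie in the tray: left crop (77,118), (79,129), (76,170) and (84,174). The components are unmoved and the arm is clear.

```bash
python3 -c "
from bench import job
print(job.hand_in())"
```

```text
the job is handed in; nothing more can be done
None
```

All four pillars were swept over the edge into the tray, the three components are still where they stood, and the job was handed in after about 21 s on the robot's clock.

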